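# Load the solvent carrier and lift it by its bail handle

### The job

The solvent carrier has to leave the bench: put the two vessels that still stand in the drip tray upright into the empty cells of the three-cell carrier, one vessel to a cell, keeping every vessel upright on the way. Then swing the carrier's folded handle up, lift the loaded carrier by the black grip to about 10 cm clear of the bench and finish while holding it there, level and steady, hanging from the grip alone. Leave the other things on the bench where they are.

Things in the scene. Friction and masses are not known exactly. Their poses are not given: they have to be found in the camera images.
- carrier: grey plastic bottle carrier, 0.4 kg, loose: open tub 68 x 200 mm (x by y), walls 30 mm high and 3 mm thick, floor 3 mm, two partitions making three cells in a row along y, about 62 x 62 mm each. Ears at the ends (y = +-100 mm) rise to 88 mm. Origin: centre of the underside, z up. It stands on the bench, its handle folded down on its -x side, towards the robot.
- cell_left (a point): centre of the floor of the end cell at the carrier's +y end, 3 mm above the carrier's underside and 65.7 mm from the middle cell
- cell_middle (a point): centre of the floor of the middle cell
- cell_right (a point): centre of the floor of the end cell at the carrier's -y end
- bail (a joint): angle of the steel bail handle about the carrier's y axis, pivots at x = 0, 75 mm above the carrier's underside. 0 = folded level to the carrier's -x, pi/2 = straight up (clear of the vessels), pi = folded to +x. It turns freely, falls when let go, and its grip moves on a 95 mm radius. Lifted, the carrier swings freely about the pivots and hangs level by itself, vessels central.
- handle_grip: black plastic grip tube on the bail's cross bar, 18 mm in diameter, 110 mm long along the carrier's y; turns freely on the bar, so the tool need not tilt as the bail swings. Origin: its centre. Folded, it lies 75 mm above the bench, 61 mm out from the carrier's side wall; upright, 170 mm above the carrier's underside. Load about 0.8 kg: grip it firmly at its middle.
- solvent_jar: white solvent dispenser bottle with a pump plate on top: round body 55 mm in diameter and 68 mm tall (grasp the body, near 55 mm above its underside), neck and pump 36 mm in diameter up to 100 mm; about 0.16 kg. Origin: centre of its underside, z up. One of the three vessels stands in the carrier already, in its left cell; which one changes.
- pot_0: plain white screw-top pot, round, 48 mm in diameter with a ribbed lid 50 mm in diameter between 65 and 90 mm height (the lid may be grasped; it does not come off); about 0.1 kg. Origin: centre of its underside, z up. One of the three vessels stands in the carrier already, in its left cell; which one changes.
- dropper: slim white dropper bottle with a pointed nozzle: round body 36 mm in diameter and 80 mm tall (grasp the body, near 68 mm), nozzle under 24 mm in diameter up to 118 mm; about 0.07 kg. Origin: centre of its underside, z up. One of the three vessels stands in the carrier already, in its left cell; which one changes.
- drip_tray: flat stainless drip tray 100 x 200 x 8 mm (x, y, z), fixed to the bench; its floor is 3 mm above the bench. Origin: centre of its underside. Two vessels stand in it, about 115 mm apart along its y. Leave it.
- flux_tin: bystander: round white tin, 49 mm in diameter, 33 mm high, loose; origin at the underside
- tape_kapton: bystander: orange roll of tape, 60 x 69 x 20 mm, lying flat, loose; origin at the underside
- tweezers: bystander: steel tweezers, 11 x 120 x 9 mm, loose; origin at the underside
- circuit_board: bystander: green circuit board, 58 x 85 x 12 mm, loose; origin at the underside
- yellow_bin: yellow stacking bin, 296 x 157 x 128 mm (x, y, z), fixed, to the right behind the work; origin at the centre of the underside
There are look-alikes about, which are no part of the job. Leave any green or orange look-alike of the solvent_jar alone.

How it is judged:
By the outcome, as a careful person would: the job done as asked, in the order asked, and still so for the second after the job is handed in, while the arm keeps its last pose, push and grip.
It also fails if it takes over 70 s, if anything falls off the work surface, if the arm or the gripper's body presses on something with over 40 N, if the wrist force passes 120 N, or if a joint passes its speed limit or range.

### The arm

A 7-joint arm with a two-finger parallel gripper is mounted at the origin on a cart in front of the work surface, level with it; the furniture and walls round the work are solid. World frame = base frame: x ahead of the robot, y to its left, z up, the work surface at z = 0. Lengths are in mm, angles in degrees, forces in N, time in s.
With the tool pointing down it reaches from about 350 to 900 mm from the base axis. Payload 7.2 kg.
Tool frame: the origin (TCP) lies at the very end of the fingers, on their centre line; the grasp point (between the pads) lies 19 mm behind it; z points along the fingers, y is the line along which they close (so a half turn about z gives the same grasp; the last joint's range is limited). The gripper opens to 88 mm and grips with 3 to 60 N. Pads are 20 mm wide; open, the fingers measure 115 mm over their backs; the gripper's body (75 mm by 178 mm) begins 61 mm behind the grasp point.
Start: joints at [64.274, 23.554, -0.728, 91.456, 0.321, 64.991, -4.71], TCP at [232.278, -580.238, 222.653] pointing down, gripper open.
Joint ranges: [-169.25, 169.25], [-16.82, 113.86], [-84.01, 82.57], [7.8, 145.47], [-59.2, 239.2], [7.22, 106.19], [-163.78, 163.78]. Speed limits (degrees/s): [136.94, 136.94, 172.46, 172.46, 180, 180, 180].

### API

Orientations are given as a 3x3 rotation matrix whose columns are the frame's x, y, z axes.
In Python, from rig import * gives the robot as it stands. The module is installed in compiled form; this text tells all that it offers.
- The arm moves only by the shell command python3 -m handwheel 'ROWS' [FORCE]. ROWS is JSON, a list that holds one entry, the list of rows, each a list of 5 numbers: the shift along the tool's x, y, z in units of 40 mm (1.0 is 40 mm), then the turn about the tool's z in units of 5 degrees (1.0 is 5 degrees), then the opening, from -1 (shut) to 1 (fully open). In form: [[[x, y, z, twist, gripper], ...]]. A call has 1 to 10 rows; each row shifts and turns the commanded pose from where the row before left it, along the tool's axes as they then stand; what a row does not reach is not made up. A row lasts 1/8 s, in which the tool goes at most 62.5 mm and 10.7 degrees, less where a joint would pass 70% of its speed; a pose out of reach is approached as far as the arm can. A call is refused whole if a number of a shift passes 1 or a number of a turn 1, either way. A call with a gripper value outside its range is refused whole. The fingers move at their own pace and stop on an object; FORCE is the grip in N (left out, the last holds). Time passes only in rows, so rows that do not move let the fingers close. It gives the time, the measured TCP pose, the force, the opening and the grip force at its end, in the units of the state.
- state(): the state, without advancing time (a new reading comes with each control period).
- grab_frame(name): name is "scene" or "top"; returns the picture (400x640x3 uint8, red, green, blue); there is no depth.
- camera_info(name): a dict with "camera_matrix" (3x3 intrinsics, pixels), "R" (3x3) and "t" (3): a world point X has camera coordinates R X + t. Camera axes: x right, y down, z forward; pixel columns grow to the right and rows downward; lengths in mm; the calibration is good to about 2 mm. A picture is of the moment at which its call begins. camera_info takes no time and is no camera call.
- close_job(): hands the job in; it is judged then, once.
The state is a dict: "t": time; "qpos": joint angles; "joint_vel": joint speeds; "joint_efforts": joint torques, N m; "eef_pos": TCP position; "tcp_rot": TCP orientation; "wrist_force": force on the tool from outside, world axes, zero at the start; "torque": the same for the moment, N m; "opening": finger opening in mm; "grip_force": force on a finger pad.
Only numpy, scipy, OpenCV 4.12 (cv2) and the standard library are available. Lean on these libraries where they do the work, as an engineer would, in place of code of your own. Each camera call takes 0.05 s, during which the arm holds its last target. There are 200 camera calls.

## Working session

There is one attempt and no reset: what is moved stays moved. The work goes in short steps, Python scripts to look and compute and a shell command to move; the robot and the scene stay as the last step left them, time stands still between calls to the robot, and variables do not carry over. Pictures are saved under pics/ and viewed, at most 10 in all, crops included, and the job is handed in when it is done.

```bash
mkdir -p pics; cat > h.py <<'E'
from rig import *
import numpy as np, cv2
def ray(n,u,v,z):
    c=camera_info(n);K=np.array(c["camera_matrix"]);R=np.array(c["R"]);t=np.array(c["t"])
    o=-R.T@t; d=R.T@np.linalg.solve(K,[u,v,1.]); return o+d*(z-o[2])/d[2]
def proj(n,X):
    c=camera_info(n);p=np.array(c["camera_matrix"])@(np.array(c["R"])@np.array(X,float)+np.array(c["t"]));return p[:2]/p[2]
def snap(n,f):
    i=grab_frame(n);cv2.imwrite("pics/"+f,i[...,::-1]);return i
E
python3 - <<'E'
from h import *
snap("scene","s0.png");snap("top","t0.png")
s=state();print(s["t"],s["eef_pos"],np.round(s["tcp_rot"],3).tolist(),s["opening"])
for n in("scene","top"):
  c=camera_info(n);R=np.array(c["R"]);print(n,-R.T@np.array(c["t"]),R.round(2).tolist(),c["camera_matrix"])
E
```

```text
0.1 [ 232.08848412 -579.83191066  221.92154249] [[0.928, 0.372, -0.001], [0.372, -0.928, 0.001], [-0.0, -0.001, -1.0]] 87.71360131503195
scene [  5.31180392 852.08699035 571.05485887] [[-0.79, -0.61, -0.02], [-0.28, 0.39, -0.88], [0.54, -0.69, -0.48]] [[368.14423866   0.         327.33118147]
 [  0.         368.14423866 205.22902361]
 [  0.           0.           1.        ]]
top [  74.56170232   71.08519601 1536.04219145] [[0.13, -0.99, -0.0], [-0.94, -0.12, -0.31], [0.31, 0.04, -0.95]] [[413.21972237   0.         314.65124032]
 [  0.         413.21972237 205.17304555]
 [  0.           0.           1.        ]]
```

View pics/s0.png

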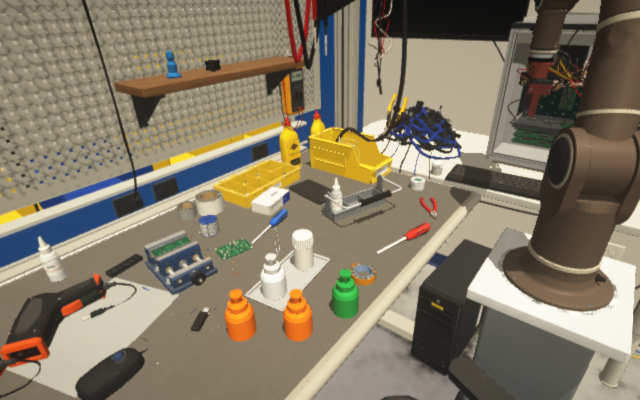

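View pics/t0.png

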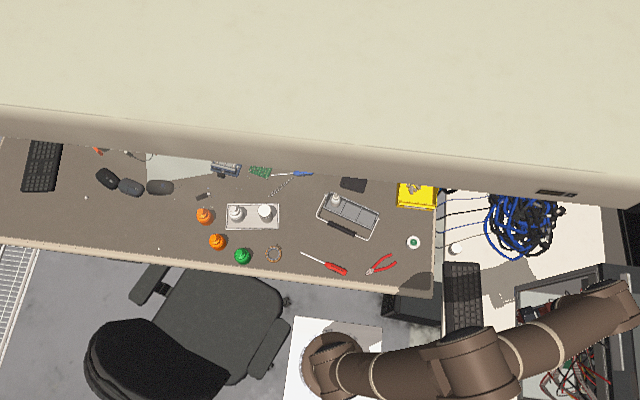

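The dropper already stands in the carrier, at scene (337,190). The jar at scene (272,275) and the pot at (303,250) stand in the tray. In the top view the tray is near (252,216) and the carrier near (350,216). Next I'll zoom in.

```bash
python3 - <<'E'
from h import *
s=cv2.imread("pics/s0.png");t=cv2.imread("pics/t0.png")
a=cv2.resize(t[180:260,190:400],None,fx=3.8,fy=3.8,interpolation=cv2.INTER_CUBIC)
b=cv2.resize(s[160:310,230:430],None,fx=4,fy=4,interpolation=cv2.INTER_CUBIC)
cv2.imwrite("pics/tc.png",a);cv2.imwrite("pics/sc.png",b)
E
```

```text
(no output)
```

View pics/tc.png

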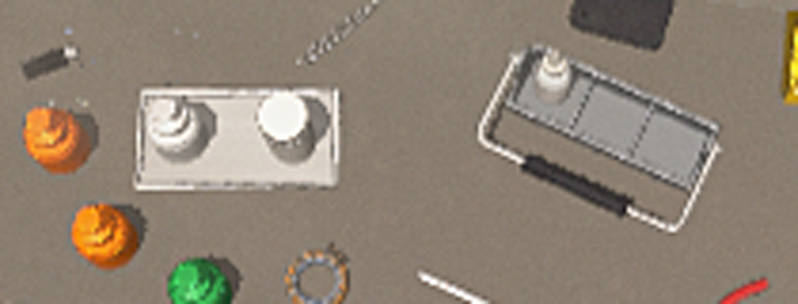

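View pics/sc.png

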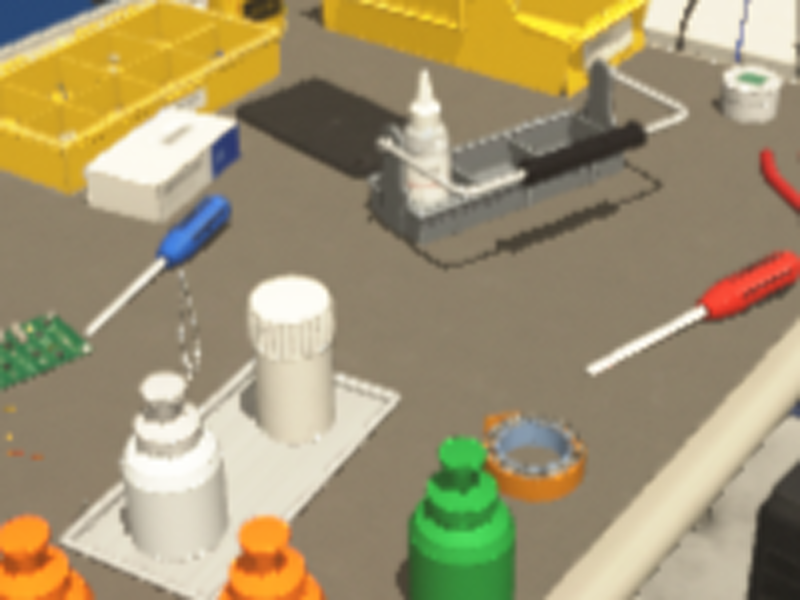

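```bash
python3 - <<'E'
from h import *
T=lambda u,v,z:ray("top",190+(u+.5)/3.8-.5,180+(v+.5)/3.8-.5,z)[:2]
S=lambda u,v,z:ray("scene",230+(u+.5)/4-.5,160+(v+.5)/4-.5,z)[:2]
p=lambda n,x:print(n,np.round(x,1))
p("jar top T",T(168,108,103));p("jar top S",S(163,382,103))
p("pot T",T(286,117,93));p("pot S",S(291,299,93))
a,b=T(527,162,75),T(630,208,75);p("grip",[a,b,(a+b)/2]);p("len",np.linalg.norm(a-b))
p("gripS",[S(531,175,75),S(640,137,75)])
m=T(614.5,120.5,30);p("mid cell",m)
d=(a-b)/np.linalg.norm(a-b);n=np.array([d[1],-d[0]]);p("d",d);p("n",n);p("yaw",np.degrees(np.arctan2(-d[0],d[1])))
p("mid from grip",(a+b)/2+95*n)
p("rim",[T(575,132,30),T(636,160,30),T(592,82,30),T(655,108,30),T(508,103,30),T(692,187,30)])
p("dropper T",T(553,52,121));p("dropS",S(424,72,121))
p("tray T",[T(137,187,8),T(336,187,8),T(338,90,8),T(141,90,8)])
E
```

```text
jar top T [490.5 423.5]
jar top S [493.  426.4]
pot T [498.7 311.5]
pot S [500.4 314.5]
grip [[488.4  76.1]
 [455.4 -27. ]
 [471.9  24.5]]
len 108.2
gripS [[485.5  75.2]
 [451.9 -20.5]]
mid cell [555.2  -5.9]
d [0.3 1. ]
n [ 1.  -0.3]
yaw -17.7
mid from grip [562.4  -4.4]
rim [[538.2  32.2]
 [516.9 -31.2]
 [592.9  20.7]
 [573.4 -45. ]
 [560.  102.4]
 [496.2 -88.8]]
dropper T [587.   63.9]
dropS [589.8  59.5]
tray T [[432.1 462.2]
 [457.3 263.7]
 [559.1 277.4]
 [533.6 477.9]]
```

```bash
cat >> h.py <<'E'
def go(*X):
    s=state();R=np.array(s["tcp_rot"]);p=np.array(s["eef_pos"])
    for x in X: print("rows",np.round(R.T@(np.array(x,float)-p)/40,2))
    print(round(s["t"],2),p.round(1),"yaw",round(float(np.degrees(np.arctan2(R[1,1],R[0,1]))),1),"op",round(s["opening"],1),round(s["grip_force"],1),"q",np.round(s["qpos"],0),"F",np.round(s["wrist_force"],1),"tilt",R[:2,2].round(3))
E
python3 -m handwheel '[[[0,0,0,-1,1],[0,0,0,-1,1],[0,0,0,-1,1],[0,0,0,-1,1],[0,0,0,-1,1],[0,0,0,-1,1],[0,0,0,-1,1],[0,0,0,-1,1],[0,0,0,-1,1],[0,0,0,-1,1]]]' 30
python3 -c "
from h import *
go([450,-300,222],[492,425,200])"
```

```text
t: 1.35
eef_pos: [232.2, -580.0, 222.2]
tcp_rot: [[0.309, 0.951, -0.0], [0.951, -0.309, 0.001], [0.001, -0.001, -1.0]]
wrist_force: [0.1, 0.3, -0.1]
opening: 88.0
grip_force: 0.0
rows [8.34 3.01 0.01]
rows [25.9  -1.59  0.57]
1.35 [ 232.2 -580.   222.2] yaw -18.0 op 88.0 0.0 q [ 72.  24. -11.  91.   5.  65.  42.] F [ 0.1  0.3 -0.1] tilt [-0.     0.001]
```

```bash
python3 -m handwheel '[[[0.8,0.3,0,0,1],[0.8,0.3,0,0,1],[0.8,0.3,0,0,1],[0.8,0.3,0,0,1],[0.8,0.3,0,0,1],[0.8,0.3,0,0,1],[0.9,0.3,0,0,1],[0.9,0.3,0,0,1],[0.9,0.3,0,0,1],[0.9,0.3,0,0,1]]]'
python3 -c "
from h import *
go([492,425,200])"
```

```text
t: 2.6
eef_pos: [451.5, -297.4, 222.4]
tcp_rot: [[0.312, 0.95, -0.0], [0.95, -0.312, 0.0], [0.0, -0.0, -1.0]]
wrist_force: [0.8, -0.2, -0.3]
opening: 87.9
grip_force: 0.0
rows [17.47 -4.68  0.56]
2.6 [ 451.5 -297.4  222.4] yaw -18.2 op 87.9 0.0 q [ 45.  17. -20. 102.   6.  62.   4.] F [ 0.8 -0.2 -0.3] tilt [-0.  0.]
```

```bash
python3 -m handwheel '[[[0.9,-0.1,0,0,1],[0.9,-0.1,0,0,1],[0.9,-0.2,0,0,1],[0.9,-0.2,0,0,1],[0.9,-0.2,0,0,1],[0.9,-0.2,0,0,1],[0.9,-0.2,0,0,1],[0.9,-0.2,0,0,1],[0.9,-0.3,0,0,1],[0.9,-0.3,0,0,1]]]'
python3 -m handwheel '[[[0.9,-0.3,0,0,1],[0.9,-0.3,0,0,1],[0.9,-0.3,0,0,1],[0.9,-0.3,0,0,1],[0.9,-0.4,0,0,1],[0.9,-0.4,0,0,1],[0.9,-0.4,0,0,1],[0.9,-0.3,0,0,1],[0.9,0,0,0,1],[0.4,0,0,0,1]]]'
python3 -c "
from h import *
go([492,425,200],[492,425,38])"
```

```text
t: 3.85
eef_pos: [487.2, 69.6, 222.4]
tcp_rot: [[0.312, 0.95, -0.0], [0.95, -0.312, -0.0], [-0.0, -0.0, -1.0]]
wrist_force: [-0.1, 1.1, -0.5]
opening: 87.8
grip_force: 0.0
t: 5.1
eef_pos: [490.5, 426.8, 221.9]
tcp_rot: [[0.311, 0.951, -0.001], [0.951, -0.311, -0.0], [-0.0, -0.001, -1.0]]
wrist_force: [-0.5, -0.7, -0.7]
opening: 87.9
grip_force: 0.0
rows [-0.03  0.05  0.55]
rows [-0.03  0.05  4.6 ]
5.1 [490.5 426.8 221.9] yaw -18.1 op 87.9 0.0 q [-21.  31. -36.  86.  19.  70. -78.] F [-0.5 -0.7 -0.7] tilt [-0.001 -0.   ]
```

```bash
python3 -m handwheel '[[[0,0,0.8,0,1],[0,0,0.8,0,1],[0,0,0.8,0,1],[0,0,0.8,0,1],[0,0,0.7,0,1],[0,0,0.7,0,1],[0,0,0,0,1],[0,0,0,0,0]]]'
python3 -m handwheel '[[[0,0,0,0,-1],[0,0,0,0,-1],[0,0,0,0,-1],[0,0,0,0,-1],[0,0,0,0,-1],[0,0,0,0,-1]]]' 30
python3 -c "
from h import *
go([492,425,38]);snap('scene','s1.png')"
```

```text
t: 6.1
eef_pos: [491.4, 425.3, 39.6]
tcp_rot: [[0.312, 0.95, 0.001], [0.95, -0.312, 0.0], [0.001, 0.0, -1.0]]
wrist_force: [-0.5, 0.3, 0.1]
opening: 81.2
grip_force: 0.0
t: 6.85
eef_pos: [491.0, 425.7, 39.4]
tcp_rot: [[0.312, 0.95, 0.001], [0.95, -0.312, 0.001], [0.001, 0.0, -1.0]]
wrist_force: [-1.6, -0.5, 5.7]
opening: 53.1
grip_force: 30.0
rows [-0.01  0.03  0.03]
6.85 [491.  425.7  39.4] yaw -18.2 op 53.1 30.0 q [-24.  41. -32.  95.  26.  51. -84.] F [-1.6 -0.5  5.7] tilt [0.001 0.001]
```

```bash
python3 -m handwheel '[[[0,0,-0.2,0,-1],[0,0,-0.5,0,-1],[0,0,-0.7,0,-1],[0,0,-0.7,0,-1],[0,0,-0.7,0,-1],[0,0,-0.7,0,-1],[0,0,-0.4,0,-1],[0,0,-0.2,0,-1],[0,0,0,0,-1]]]'
python3 -c "
from h import *
go([558,-5,200],[558,-5,41])"
```

```text
t: 8.02
eef_pos: [490.9, 425.2, 202.7]
tcp_rot: [[0.312, 0.95, 0.0], [0.95, -0.312, -0.0], [-0.0, 0.0, -1.0]]
wrist_force: [-0.4, -0.3, -1.5]
opening: 53.2
grip_force: 30.0
rows [-9.69  4.95  0.07]
rows [-9.69  4.95  4.04]
8.03 [490.9 425.2 202.7] yaw -18.2 op 53.2 30.0 q [-21.  31. -36.  87.  19.  68. -79.] F [-0.4 -0.3 -1.5] tilt [ 0. -0.]
```

```bash
python3 -m handwheel '[[[-0.3,0.15,0,0,-1],[-0.6,0.3,0,0,-1],[-0.8,0.4,0,0,-1],[-0.8,0.4,0,0,-1],[-0.8,0.4,0,0,-1],[-0.8,0.4,0,0,-1],[-0.8,0.4,0,0,-1],[-0.8,0.4,0,0,-1],[-0.8,0.4,0,0,-1],[-0.8,0.4,0,0,-1]]]'
python3 -m handwheel '[[[-0.8,0.4,0,0,-1],[-0.8,0.4,0,0,-1],[-0.4,0.3,0,0,-1],[-0.2,0.2,0,0,-1],[0,0,1,0,-1],[0,0,0.8,0,-1],[0,0,0,0,-1],[0,0,0,0,-1]]]'
python3 - <<'E'
from h import *
go([558,-5,200],[558,-5,41])
s=snap("scene","s2.png");t=snap("top","t2.png")
a=cv2.resize(t[180:260,300:400],(600,480),interpolation=cv2.INTER_CUBIC)
b=cv2.resize(s[130:250,300:440],(560,480),interpolation=cv2.INTER_CUBIC)
cv2.imwrite("pics/c2.png",np.hstack([a[:,:240+0] if 0 else cv2.resize(a,(400,320)),cv2.resize(b,(374,320))])[...,::-1])
E
```

```text
t: 9.28
eef_pos: [537.9, 99.9, 201.8]
tcp_rot: [[0.313, 0.95, -0.001], [0.95, -0.313, -0.001], [-0.001, -0.001, -1.0]]
wrist_force: [0.4, 0.3, -1.4]
opening: 53.5
grip_force: 30.0
t: 10.28
eef_pos: [561.2, 3.5, 131.7]
tcp_rot: [[0.311, 0.95, 0.001], [0.95, -0.311, 0.001], [0.001, 0.001, -1.0]]
wrist_force: [0.4, 0.5, -1.1]
opening: 53.4
grip_force: 30.0
rows [-0.22 -0.01 -1.71]
rows [-0.23 -0.01  2.27]
10.28 [561.2   3.5 131.7] yaw -18.1 op 53.4 30.0 q [ 18.  26. -31. 105.  16.  54. -38.] F [ 0.4  0.5 -1.1] tilt [0.001 0.001]
```

View pics/c2.png

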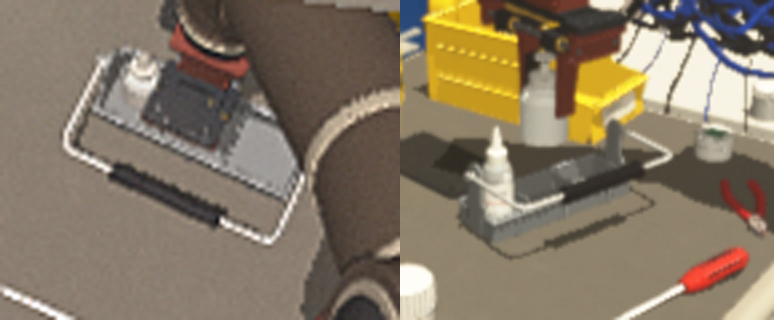

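The jar hangs upright over the middle cell (image at right, about (545,115)). The fit leaves only ±3.5 mm, so I'll measure the carrier edges from brightness profiles in the first pictures.

```bash
python3 - <<'E'
from h import *
d=np.array([.311,.950]);n=np.array([.950,-.311]);m=np.array([559,-5.])
def prof(name,f,axis,offs,rng,z):
    g=cv2.GaussianBlur(cv2.cvtColor(cv2.imread("pics/"+f),cv2.COLOR_BGR2GRAY),(0,0),.5).astype(np.float32)
    out=[]
    for r in rng:
        v=[]
        for o in offs:
            X=m+(r*n+o*d if axis=="n" else r*d+o*n); u=proj(name,[X[0],X[1],z]); v.append(cv2.getRectSubPix(g,(1,1),(float(u[0]),float(u[1])))[0,0])
        out.append(int(np.mean(v)))
    return out
r=list(range(-44,46,2));print(r)
print("T n z30 mid",prof("top","t0.png","n",range(-22,23,4),r,30))
print("T n z30 right",prof("top","t0.png","n",range(-88,-44,4),r,30))
print("S n z30 mid",prof("scene","s0.png","n",range(-22,23,4),r,30))
r=list(range(-112,66,2));print(r)
print("T d z30",prof("top","t0.png","d",range(-28,29,4),r,30))
print("T d z15",prof("top","t0.png","d",range(0,24,4),r,15))
print("S d z30",prof("scene","s0.png","d",range(0,29,4),r,30))
E
```

```text
[-44, -42, -40, -38, -36, -34, -32, -30, -28, -26, -24, -22, -20, -18, -16, -14, -12, -10, -8, -6, -4, -2, 0, 2, 4, 6, 8, 10, 12, 14, 16, 18, 20, 22, 24, 26, 28, 30, 32, 34, 36, 38, 40, 42, 44]
T n z30 mid [124, 115, 106, 106, 125, 145, 150, 149, 148, 150, 153, 154, 154, 154, 154, 154, 154, 154, 154, 154, 154, 154, 154, 154, 154, 154, 154, 154, 155, 156, 157, 156, 151, 138, 120, 103, 93, 98, 121, 142, 145, 139, 131, 125, 125]
T n z30 right [122, 111, 103, 108, 131, 149, 151, 149, 149, 151, 154, 155, 155, 154, 154, 155, 155, 155, 155, 155, 155, 155, 155, 154, 154, 154, 154, 154, 155, 156, 157, 156, 150, 135, 115, 98, 91, 102, 129, 147, 147, 139, 131, 126, 126]
S n z30 mid [77, 68, 62, 60, 63, 71, 82, 96, 109, 118, 122, 121, 118, 113, 110, 108, 108, 110, 112, 112, 112, 111, 110, 109, 109, 109, 110, 110, 111, 112, 113, 114, 115, 116, 117, 119, 121, 125, 130, 137, 141, 142, 141, 140, 138]
[-112, -110, -108, -106, -104, -102, -100, -98, -96, -94, -92, -90, -88, -86, -84, -82, -80, -78, -76, -74, -72, -70, -68, -66, -64, -62, -60, -58, -56, -54, -52, -50, -48, -46, -44, -42, -40, -38, -36,
[... 279 characters left out ...]
47, 148, 148, 148, 147, 146, 146, 146, 147, 147, 147, 147, 147, 148, 147, 147, 147, 147, 147, 147, 147, 147, 147, 147, 147, 146, 143, 136, 130, 135, 142, 144, 147, 148, 149, 148, 148, 148, 148, 148, 148, 147, 147, 147, 147, 147, 146, 146, 147, 147, 147, 147, 147, 147, 147, 147, 148, 149, 145, 138, 126, 124, 136, 145, 148, 148, 148, 146, 142, 135, 127, 127, 134, 145, 157, 168, 175]Traceback (most recent call last):
  File "<stdin>", line 18, in <module>
  File "<stdin>", line 9, in prof
  File "h.py", line 7, in proj
    c=camera_info(n);p=np.array(c["camera_matrix"])@(np.array(c["R"])@np.array(X,float)+np.array(c["t"]));return p[:2]/p[2]
ValueError: time passes only in moves, steps and waits
```

```bash
python3 -m handwheel '[[[-0.15,0.04,0,0,-1],[0,0,0.5,0,-1],[0,0,0.6,0,-1],[0,0,0.2,0,-1],[0,0,0.1,0,-1],[0,0,0,0,-1]]]'
python3 -m handwheel '[[[0,0,0.1,0,-1],[0,0,0.1,0,-1],[0,0,0,0,-1]]]'
python3 -c "
from h import *
go([560.8,-2.7,41])"
```

```text
t: 11.12
eef_pos: [560.5, -3.8, 75.2]
tcp_rot: [[0.312, 0.95, 0.001], [0.95, -0.312, -0.0], [0.0, 0.001, -1.0]]
wrist_force: [-0.2, -0.2, -1.4]
opening: 53.4
grip_force: 30.0
t: 11.5
eef_pos: [559.9, -3.8, 66.4]
tcp_rot: [[0.312, 0.95, -0.0], [0.95, -0.312, -0.0], [-0.0, -0.0, -1.0]]
wrist_force: [0.2, 0.8, -1.8]
opening: 53.2
grip_force: 30.0
rows [0.03 0.01 0.63]
11.5 [559.9  -3.8  66.4] yaw -18.2 op 53.2 30.0 q [ 17.  31. -29. 108.  20.  47. -40.] F [ 0.2  0.8 -1.8] tilt [-0. -0.]
```

```bash
python3 -m handwheel '[[[0.02,0,0.1,0,-1],[0,0,0.1,0,-1],[0,0,0,0,-1]]]'
python3 -m handwheel '[[[0,0,0.15,0,-1],[0,0,0.15,0,-1],[0,0,0,0,-1]]]'
```

```text
t: 11.88
eef_pos: [560.1, -3.0, 58.2]
tcp_rot: [[0.312, 0.95, -0.001], [0.95, -0.312, -0.0], [-0.0, -0.001, -1.0]]
wrist_force: [-0.2, 0.6, -2.4]
opening: 53.3
grip_force: 30.0
t: 12.25
eef_pos: [559.9, -3.1, 46.0]
tcp_rot: [[0.312, 0.95, -0.001], [0.95, -0.312, -0.0], [-0.0, -0.001, -1.0]]
wrist_force: [-0.4, -0.7, -1.2]
opening: 53.5
grip_force: 30.0
```

```bash
python3 -m handwheel '[[[0,0,0.12,0,-1],[0,0,0.02,0,-1],[0,0,0,0,-1],[0,0,0,0,0.5],[0,0,0,0,0.6],[0,0,0,0,0.8]]]'
python3 -m handwheel '[[[0,0,-0.3,0,0.8],[0,0,-0.8,0,0.8],[0,0,-0.8,0,0.8],[0,0,-0.8,0,0.8],[0,0,-0.8,0,1],[0,0,-0.3,0,1]]]'
python3 -c "
from h import *
go([500,313,200],[500,313,61])"
```

```text
t: 13.0
eef_pos: [560.6, -3.0, 41.3]
tcp_rot: [[0.312, 0.95, 0.0], [0.95, -0.312, -0.0], [0.0, 0.0, -1.0]]
wrist_force: [-0.1, -0.3, 0.2]
opening: 76.3
grip_force: 0.0
t: 13.75
eef_pos: [561.3, -2.8, 195.6]
tcp_rot: [[0.312, 0.95, 0.004], [0.95, -0.312, -0.0], [0.001, 0.003, -1.0]]
wrist_force: [0.4, 0.4, -0.5]
opening: 87.5
grip_force: 0.0
rows [ 7.02 -3.92 -0.12]
rows [ 7.02 -3.93  3.36]
13.75 [561.3  -2.8 195.6] yaw -18.2 op 87.5 0.0 q [ 21.  22. -33. 101.  13.  61. -35.] F [ 0.4  0.4 -0.5] tilt [ 0.004 -0.   ]
```

```bash
python3 -m handwheel '[[[0.8,-0.4,0,0,1],[0.9,-0.5,0,0,1],[0.9,-0.5,0,0,1],[0.9,-0.5,0,0,1],[0.9,-0.5,0,0,1],[0.9,-0.5,0,0,1],[0.9,-0.5,0,0,1],[0.8,-0.5,0,0,1],[0,0,0.5,0,1],[0,0,0,0,1]]]'
python3 -c "
from h import *
go([500,313,61])"
```

```text
t: 15.0
eef_pos: [498.4, 311.1, 171.3]
tcp_rot: [[0.311, 0.95, -0.003], [0.95, -0.311, -0.002], [-0.003, -0.002, -1.0]]
wrist_force: [0.7, -0.0, 0.0]
opening: 87.7
grip_force: 0.0
rows [0.06 0.03 2.76]
15.0 [498.4 311.1 171.3] yaw -18.1 op 87.7 0.0 q [-10.  27. -36.  98.  18.  61. -70.] F [ 0.7 -0.   0. ] tilt [-0.003 -0.002]
```

```bash
python3 -m handwheel '[[[0.06,0.03,0.7,0,1],[0,0,0.7,0,1],[0,0,0.7,0,1],[0,0,0.5,0,1],[0,0,0.14,0,1],[0,0,0,0,0.5],[0,0,0,0,-1],[0,0,0,0,-1],[0,0,0,0,-1],[0,0,0,0,-1]]]' 25
python3 -m handwheel '[[[0,0,0,0,-1],[0,0,-0.2,0,-1],[0,0,-0.5,0,-1],[0,0,-0.7,0,-1],[0,0,-0.7,0,-1],[0,0,-0.7,0,-1],[0,0,-0.4,0,-1],[0,0,-0.2,0,-1],[0,0,0,0,-1]]]'
python3 -c "
from h import *
go([540.5,-65.3,190])"
```

```text
t: 16.25
eef_pos: [501.6, 313.8, 63.8]
tcp_rot: [[0.312, 0.95, 0.0], [0.95, -0.312, 0.0], [0.0, 0.0, -1.0]]
wrist_force: [-0.7, 0.6, 3.0]
opening: 49.6
grip_force: 25.0
t: 17.38
eef_pos: [501.4, 313.5, 199.5]
tcp_rot: [[0.312, 0.95, 0.0], [0.95, -0.312, -0.0], [-0.0, 0.0, -1.0]]
wrist_force: [0.1, 1.0, -1.0]
opening: 49.2
grip_force: 25.0
rows [-8.69  3.88  0.24]
17.38 [501.4 313.5 199.5] yaw -18.2 op 49.2 25.0 q [-10.  26. -37.  96.  17.  64. -69.] F [ 0.1  1.  -1. ] tilt [ 0. -0.]
```

```bash
python3 -m handwheel '[[[-0.3,0.15,-0.2,0,-1],[-0.6,0.3,0,0,-1],[-0.8,0.4,0,0,-1],[-0.8,0.4,0,0,-1],[-0.8,0.4,0,0,-1],[-0.8,0.4,0,0,-1],[-0.8,0.4,0,0,-1],[-0.8,0.4,0,0,-1],[-0.8,0.3,0,0,-1],[-0.8,0.1,0,0,-1]]]'
python3 -m handwheel '[[[-0.8,0.1,0,0,-1],[-0.4,0.1,0,0,-1],[0,0,0,0,-1]]]'
python3 -c "
from h import *
go([540.3,-65.3,65])"
```

```text
t: 18.62
eef_pos: [533.4, -6.8, 207.0]
tcp_rot: [[0.313, 0.95, -0.001], [0.95, -0.313, -0.0], [-0.0, -0.001, -1.0]]
wrist_force: [-1.1, 0.3, -2.1]
opening: 49.4
grip_force: 25.0
t: 19.0
eef_pos: [526.3, -53.7, 207.3]
tcp_rot: [[0.314, 0.949, -0.0], [0.949, -0.314, -0.0], [-0.0, -0.0, -1.0]]
wrist_force: [0.0, 1.2, -0.3]
opening: 49.4
grip_force: 25.0
rows [-0.16  0.43  3.56]
19.0 [526.3 -53.7 207.3] yaw -18.3 op 49.4 25.0 q [ 27.  18. -32. 104.  11.  61. -28.] F [ 0.   1.2 -0.3] tilt [-0. -0.]
```

```bash
python3 -m handwheel '[[[-0.16,0.43,0,0,-1],[0,0,0.6,0,-1],[0,0,0.7,0,-1],[0,0,0.6,0,-1],[0,0,0.5,0,-1],[0,0,0.1,0,-1],[0,0,0,0,-1]]]'
python3 -c "
from h import *
go([540.3,-65.3,65])"
```

```text
t: 19.88
eef_pos: [541.5, -63.3, 107.6]
tcp_rot: [[0.311, 0.95, 0.0], [0.95, -0.311, 0.0], [0.0, 0.0, -1.0]]
wrist_force: [0.0, -0.3, -0.8]
opening: 49.1
grip_force: 25.0
rows [-0.06 -0.01  1.06]
19.88 [541.5 -63.3 107.6] yaw -18.1 op 49.1 25.0 q [ 24.  26. -29. 108.  17.  50. -31.] F [ 0.  -0.3 -0.8] tilt [0. 0.]
```

```bash
python3 -m handwheel '[[[-0.06,0,0.3,0,-1],[0,0,0.2,0,-1],[0,0,0.15,0,-1],[0,0,0,0,-1]]]'
python3 -m handwheel '[[[0,0,0.2,0,-1],[0,0,0.1,0,-1],[0,0,0.08,0,-1],[0,0,0,0,-1],[0,0,0,0,-1]]]'
```

```text
t: 20.38
eef_pos: [539.7, -66.2, 80.9]
tcp_rot: [[0.312, 0.95, -0.001], [0.95, -0.312, 0.0], [-0.0, -0.001, -1.0]]
wrist_force: [-0.6, -0.3, -1.3]
opening: 49.5
grip_force: 25.0
t: 21.0
eef_pos: [540.1, -66.2, 66.4]
tcp_rot: [[0.312, 0.95, 0.0], [0.95, -0.312, 0.0], [0.0, 0.0, -1.0]]
wrist_force: [-0.4, -0.6, -0.8]
opening: 49.6
grip_force: 25.0
```

```bash
python3 -m handwheel '[[[0,0,0.05,0,-1],[0,0,0,0,-1],[0,0,0,0,0.5],[0,0,0,0,0.6],[0,0,0,0,0.7],[0,0,-0.3,0,0.7],[0,0,-0.8,0,0.7],[0,0,-0.8,0,0.5],[0,0,-0.8,0,0.3],[0,0,-0.2,0,0.3]]]'
python3 -c "
from h import *
go([471,26,180])"
```

```text
t: 22.25
eef_pos: [541.3, -66.1, 183.0]
tcp_rot: [[0.312, 0.95, 0.004], [0.95, -0.312, -0.001], [0.001, 0.004, -1.0]]
wrist_force: [0.5, -0.4, -0.3]
opening: 57.4
grip_force: 0.0
rows [ 1.64 -2.39  0.07]
22.25 [541.3 -66.1 183. ] yaw -18.2 op 57.4 0.0 q [ 27.  21. -31. 104.  13.  58. -28.] F [ 0.5 -0.4 -0.3] tilt [ 0.004 -0.001]
```

```bash
python3 -m handwheel '[[[0.4,-0.8,0,0,0.3],[0.6,-0.8,0,0,0.3],[0.6,-0.8,0,0,0.3],[0,0,0,0,0.3],[0,0,0,0,0.3]]]'
python3 - <<'E'
from h import *
go([471,26,56])
s=snap("scene","s3.png");t=snap("top","t3.png")
a=cv2.resize(t[180:260,300:400],(500,400),interpolation=cv2.INTER_CUBIC)
b=cv2.resize(s[130:280,300:410],(293,400),interpolation=cv2.INTER_CUBIC)
cv2.imwrite("pics/c3.png",np.hstack([a,b])[...,::-1])
E
```

```text
t: 22.88
eef_pos: [469.1, 23.9, 180.1]
tcp_rot: [[0.312, 0.95, 0.0], [0.95, -0.312, -0.0], [-0.0, 0.0, -1.0]]
wrist_force: [-0.1, 0.1, -0.4]
opening: 57.1
grip_force: 0.0
rows [0.07 0.03 3.1 ]
22.88 [469.1  23.9 180.1] yaw -18.2 op 57.1 0.0 q [ 21.  14. -35. 113.  10.  55. -37.] F [-0.1  0.1 -0.4] tilt [ 0. -0.]
```

View pics/c3.png

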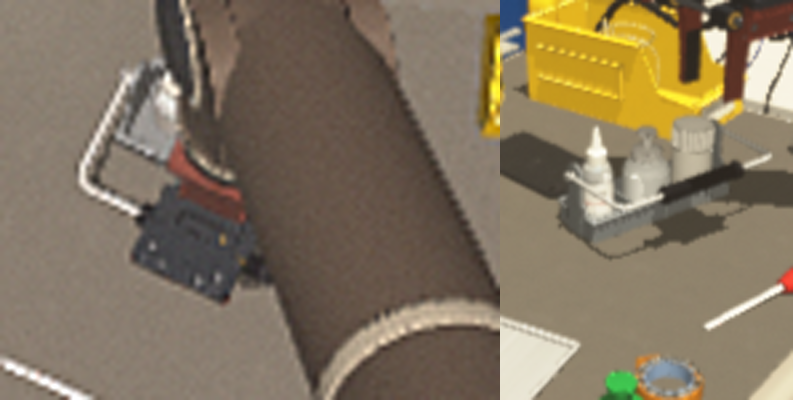

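All three vessels stand upright in their cells, and the black grip at right image (700,185) is clear below the gripper. Now I descend and grasp it.

```bash
python3 -m handwheel '[[[0.07,0.03,0.7,0,0.3],[0,0,0.8,0,0.3],[0,0,0.7,0,0.3],[0,0,0.6,0,0.3],[0,0,0.3,0,0.3],[0,0,0,0,0.3]]]'
python3 -m handwheel '[[[0,0,0,0,0],[0,0,0,0,-0.3],[0,0,0,0,-1],[0,0,0,0,-1],[0,0,0,0,-1],[0,0,0,0,-1]]]' 55
python3 -c "
from h import *
go([471,26,56])"
```

```text
t: 23.72
eef_pos: [470.6, 26.5, 55.6]
tcp_rot: [[0.313, 0.95, -0.002], [0.95, -0.313, 0.0], [-0.0, -0.001, -1.0]]
wrist_force: [0.3, -0.1, 0.5]
opening: 56.8
grip_force: 0.0
t: 24.48
eef_pos: [470.7, 26.8, 56.3]
tcp_rot: [[0.312, 0.95, -0.0], [0.95, -0.312, -0.0], [-0.0, -0.0, -1.0]]
wrist_force: [-0.9, 0.1, 1.7]
opening: 17.0
grip_force: 55.0
rows [-0.02  0.01  0.01]
24.48 [470.7  26.8  56.3] yaw -18.2 op 17.0 55.0 q [ 16.  25. -31. 120.  20.  40. -46.] F [-0.9  0.1  1.7] tilt [-0. -0.]
```

```bash
python3 -m handwheel '[[[0,0.04,-0.41,0,-1],[0,0.11,-0.4,0,-1],[0,0.17,-0.38,0,-1],[0,0,0,0,-1]]]'
python3 -c "
from h import *
p0=np.array([470.7,26.8,56.3]);n=np.array([.95,-.312,0])
for a in(40,60,75,90):
  a=np.radians(a);go(p0+95*(1-np.cos(a))*n+[0,0,95*np.sin(a)])"
```

```text
t: 24.98
eef_pos: [483.4, 22.6, 105.3]
tcp_rot: [[0.313, 0.95, 0.001], [0.95, -0.313, -0.0], [0.0, 0.001, -1.0]]
wrist_force: [-0.9, -0.8, -0.8]
opening: 17.0
grip_force: 55.0
rows [-0.    0.22 -0.3 ]
24.98 [483.4  22.6 105.3] yaw -18.2 op 17.0 55.0 q [ 19.  22. -33. 116.  16.  46. -42.] F [-0.9 -0.8 -0.8] tilt [ 0.001 -0.   ]
rows [ 0.    0.85 -0.83]
24.98 [483.4  22.6 105.3] yaw -18.2 op 17.0 55.0 q [ 19.  22. -33. 116.  16.  46. -42.] F [-0.9 -0.8 -0.8] tilt [ 0.001 -0.   ]
rows [ 0.    1.43 -1.07]
24.98 [483.4  22.6 105.3] yaw -18.2 op 17.0 55.0 q [ 19.  22. -33. 116.  16.  46. -42.] F [-0.9 -0.8 -0.8] tilt [ 0.001 -0.   ]
rows [ 0.    2.04 -1.15]
24.98 [483.4  22.6 105.3] yaw -18.2 op 17.0 55.0 q [ 19.  22. -33. 116.  16.  46. -42.] F [-0.9 -0.8 -0.8] tilt [ 0.001 -0.   ]
```

```bash
python3 -m handwheel '[[[0,0.22,-0.3,0,-1],[0,0.29,-0.29,0,-1],[0,0.34,-0.24,0,-1],[0,0,0,0,-1]]]'
python3 -c "
from h import *
p0=np.array([470.7,26.8,56.3]);n=np.array([.95,-.312,0])
for a in(70,80,90):
  a=np.radians(a);go(p0+95*(1-np.cos(a))*n+[0,0,95*np.sin(a)])"
```

```text
t: 25.48
eef_pos: [516.4, 11.6, 139.0]
tcp_rot: [[0.313, 0.95, 0.001], [0.95, -0.313, -0.001], [-0.001, 0.001, -1.0]]
wrist_force: [-9.0, -1.3, 12.9]
opening: 16.7
grip_force: 55.0
rows [ 0.01  0.36 -0.17]
25.48 [516.4  11.6 139. ] yaw -18.2 op 16.7 55.0 q [ 20.  22. -33. 110.  15.  52. -39.] F [-9.  -1.3 12.9] tilt [ 0.001 -0.001]
rows [ 0.01  0.76 -0.27]
25.48 [516.4  11.6 139. ] yaw -18.2 op 16.7 55.0 q [ 20.  22. -33. 110.  15.  52. -39.] F [-9.  -1.3 12.9] tilt [ 0.001 -0.001]
rows [ 0.01  1.17 -0.31]
25.48 [516.4  11.6 139. ] yaw -18.2 op 16.7 55.0 q [ 20.  22. -33. 110.  15.  52. -39.] F [-9.  -1.3 12.9] tilt [ 0.001 -0.001]
```

```bash
python3 -m handwheel '[[[0,0,-0.06,0,-1],[0,0,0,0,-1]]]'
python3 -m handwheel '[[[0,0.36,-0.18,0,-1],[0,0,0,0,-1]]]'
```

```text
t: 25.72
eef_pos: [516.1, 11.7, 139.6]
tcp_rot: [[0.313, 0.95, 0.001], [0.95, -0.313, -0.0], [0.0, 0.001, -1.0]]
wrist_force: [1.7, -2.2, -3.6]
opening: 16.7
grip_force: 55.0
t: 25.98
eef_pos: [529.9, 7.4, 146.6]
tcp_rot: [[0.313, 0.95, 0.001], [0.95, -0.313, 0.0], [0.001, 0.001, -1.0]]
wrist_force: [1.1, -0.9, -5.0]
opening: 16.9
grip_force: 55.0
```

```bash
python3 -m handwheel '[[[0,0.4,-0.07,0,-1],[0,0,0,0,-1]]]'
python3 -m handwheel '[[[0,0.41,-0.04,0,-1],[0,0,0,0,-1],[0,0,0,0,-1]]]'
python3 -c "
from h import *
p0=np.array([470.7,26.8,56.3]);n=np.array([.95,-.312,0])
go(p0+95*n+[0,0,95])"
```

```text
t: 26.22
eef_pos: [544.8, 2.6, 150.1]
tcp_rot: [[0.313, 0.95, 0.001], [0.95, -0.313, -0.0], [0.0, 0.001, -1.0]]
wrist_force: [-2.5, -3.1, 7.2]
opening: 16.9
grip_force: 55.0
t: 26.6
eef_pos: [559.3, -2.3, 151.3]
tcp_rot: [[0.312, 0.95, 0.0], [0.95, -0.312, -0.0], [-0.0, 0.0, -1.0]]
wrist_force: [-0.5, -2.8, 4.9]
opening: 16.8
grip_force: 55.0
rows [0.   0.04 0.  ]
26.6 [559.3  -2.3 151.3] yaw -18.2 op 16.8 55.0 q [ 20.  25. -32. 104.  16.  56. -37.] F [-0.5 -2.8  4.9] tilt [ 0. -0.]
```

Handle is up. I'll lift slowly, first a small amount, then the rest.

```bash
python3 -m handwheel '[[[0,0.03,-0.05,0,-1],[0,0,-0.05,0,-1],[0,0,-0.1,0,-1],[0,0,-0.15,0,-1],[0,0,0,0,-1],[0,0,0,0,-1]]]' 60
python3 - <<'E'
from h import *
go([560,-2.5,253]);snap("scene","s4.png")
E
```

```text
t: 27.35
eef_pos: [560.9, -2.7, 165.0]
tcp_rot: [[0.312, 0.95, 0.0], [0.95, -0.312, -0.0], [-0.0, 0.0, -1.0]]
wrist_force: [-0.9, -0.1, -8.8]
opening: 16.6
grip_force: 60.0
rows [-0.   -0.02 -2.2 ]
27.35 [560.9  -2.7 165. ] yaw -18.2 op 16.6 60.0 q [ 20.  24. -32. 103.  15.  58. -36.] F [-0.9 -0.1 -8.8] tilt [ 0. -0.]
```

```bash
python3 -m handwheel '[[[0,0,-0.15,0,-1],[0,0,-0.25,0,-1],[0,0,-0.3,0,-1],[0,0,-0.35,0,-1],[0,0,-0.35,0,-1],[0,0,-0.3,0,-1],[0,0,-0.25,0,-1],[0,0,-0.15,0,-1],[0,0,-0.06,0,-1],[0,0,0,0,-1]]]'
python3 -m handwheel '[[[0,0,0,0,-1],[0,0,0,0,-1],[0,0,0,0,-1],[0,0,0,0,-1],[0,0,0,0,-1],[0,0,0,0,-1],[0,0,0,0,-1],[0,0,0,0,-1]]]'
python3 - <<'E'
from h import *
go([560,-2.5,252]);s=snap("scene","s5.png");t=snap("top","t5.png")
cv2.imwrite("pics/c5.png",np.hstack([cv2.resize(s[100:260,290:430],(420,480),interpolation=cv2.INTER_CUBIC),cv2.resize(t[170:270,190:400],(380,181)).repeat(1,0)[[*range(181)]+[180]*299]])[...,::-1])
E
```

```text
t: 28.65
eef_pos: [560.8, -2.7, 251.3]
tcp_rot: [[0.312, 0.95, -0.0], [0.95, -0.312, -0.0], [-0.0, -0.0, -1.0]]
wrist_force: [0.1, -0.4, -9.0]
opening: 17.1
grip_force: 60.0
t: 29.65
eef_pos: [560.9, -2.7, 251.4]
tcp_rot: [[0.312, 0.95, 0.0], [0.95, -0.312, -0.0], [-0.0, 0.0, -1.0]]
wrist_force: [0.1, -0.1, -8.9]
opening: 16.8
grip_force: 60.0
rows [-0.   -0.02 -0.01]
29.65 [560.9  -2.7 251.4] yaw -18.2 op 16.8 60.0 q [ 22.  19. -34.  97.  11.  67. -33.] F [ 0.1 -0.1 -8.9] tilt [ 0. -0.]
```

View pics/c5.png

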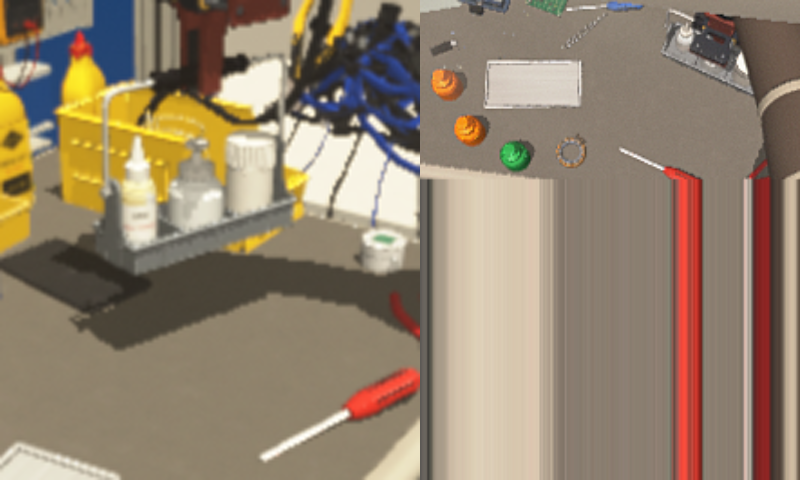

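The carrier hangs level with all three vessels upright, tub underside near (200,250) and its shadow well below. I'll let it settle, check for swing, and hand in.

```bash
python3 -m handwheel '[[[0,0,0,0,-1],[0,0,0,0,-1],[0,0,0,0,-1],[0,0,0,0,-1],[0,0,0,0,-1],[0,0,0,0,-1],[0,0,0,0,-1],[0,0,0,0,-1],[0,0,0,0,-1],[0,0,0,0,-1]]]' >/dev/null
python3 - <<'E'
from h import *
a=grab_frame("scene");import time
fr=[cv2.imread("pics/s5.png")[...,::-1],a]+[grab_frame("scene") for _ in range(5)]
c=[f[140:200,315:400].astype(int) for f in fr]
print([round(float(abs(x-c[-1]).mean()),2) for x in c]); go([560,-2.5,252]); print(close_job())
E
```

```text
[0.54, 0.42, 0.44, 0.45, 0.44, 0.43, 0.0]
rows [-0.   -0.02 -0.01]
31.3 [560.9  -2.7 251.4] yaw -18.2 op 16.5 60.0 q [ 22.  19. -34.  97.  11.  67. -33.] F [ 0.2 -0.3 -8.1] tilt [-0. -0.]
the job is handed in; nothing more can be done
None
```

Job handed in at 31.3 s: the jar is in the middle cell and the pot in the right, and the loaded carrier hangs level and steady from the grip, about 10 cm above the bench.

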